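# Ready the coil winder: zero the turns counter and load the wire tensioner

### The arm

A 6-joint arm with a two-finger parallel gripper is mounted at the origin on a cart in front of the work surface, level with it; the furniture and walls round the work are solid. World frame = base frame: x ahead of the robot, y to its left, z up, the work surface at z = 0. Lengths are in m, angles in rad, forces in N, time in s.
With the tool pointing down it reaches from about 0.325 to 0.9 m from the base axis. Payload 6.1 kg.
Tool frame: the origin (TCP) lies at the very end of the fingers, on their centre line; the grasp point (between the pads) lies 19 mm behind it; z points along the fingers, y is the line along which they close (so a half turn about z gives the same grasp; the last joint's range is limited). The gripper opens to 87 mm and grips with 3 to 60 N. Pads are 19 mm wide; open, the fingers measure 117 mm over their backs; the gripper's body (75 mm by 190 mm) begins 51 mm behind the grasp point.
Start: joints at [-1.319, 0.22, 1.526, -0, 1.395, -0.126], TCP at [0.231, -0.581, 0.223] pointing down, gripper open.
Joint ranges: [-2.98, 2.98], [-0.91, 2.08], [0.09, 2.57], [-1.24, 4.39], [0.2, 2.65], [-2.68, 2.68]. Speed limits (rad/s): [2.57, 2.57, 3.01, 3.14, 3.14, 3.14].

### API

Orientations are given as a unit quaternion [w, x, y, z].
In Python, from plant import manip gives the robot as it stands.
- The arm moves only by the shell command python3 -m crank 'ROWS' [FORCE]. ROWS is JSON, a list of rows, each an object with "offset": the shift along the tool's x, y, z in cm, a list of three; "roll": the turn about the tool's z in rad; "claw": the opening, from -1 (shut) to 1 (fully open). A call has 1 to 5 rows; each row is the pose to reach, as a shift and turn from the pose commanded when the call began, along the tool's axes at that moment; what a row does not reach only later rows make up. A row lasts 1/10 s, in which the tool goes at most 50 mm and 8.59 degrees, less where a joint would pass 70% of its speed; a pose out of reach is approached as far as the arm can. A call with a gripper value outside its range is refused whole. The fingers move at their own pace and stop on an object; FORCE is the grip in N (left out, the last holds). Time passes only in rows, so rows that repeat a pose let the fingers close. It gives the time, the measured TCP pose, the force, the opening and the grip force at its end, in the units of the state.
- manip.get_obs(): the state, without advancing time (a new reading comes with each control period).
- manip.grab_frame(name): name is "side" or "top" or "wrist"; returns a dict with "img" (400x640x3 uint8, red, green, blue), "fx", "fy", "cx", "cy" (pixels), "pose" (4x4, takes a point from camera to world coordinates); the wrist camera has in their place "T_tool_cam" (4x4, takes a point from camera to tool coordinates, whose origin is the TCP and whose axes are the flange's). Camera axes: x right, y up, looking along -z (the intrinsics and any distortion apply to the point x, -y, -z); pixel columns grow to the right and rows downward; lengths in m; the calibration is good to about 2 mm. A picture is of the moment at which its call begins: read the wrist's pose just before it. There is no depth.
- manip.hand_in(): hands the job in; it is judged then, once.
The state is a dict: "time": time; "q": joint angles; "dq": joint speeds; "joint_torque": joint torques, N m; "tcp_pos": TCP position; "eef_rot": TCP orientation; "force": force on the tool from outside, world axes, zero at the start; "moment": the same for the moment, N m; "opening": finger opening in m; "finger_force": force on a finger pad.
Only numpy, scipy, OpenCV 4.12 (cv2) and the standard library are available. Lean on these libraries where they do the work, as an engineer would, in place of code of your own. Each camera call takes 0.05 s, during which the arm holds its last target. There are 200 camera calls.

### The job

Get the coil winder ready for a new coil: turn the orange-pointed reset knob on the sloping face of the turns counter anticlockwise, all the way back to its red zero stop, and slide the loose brass slotted mass sideways onto the tensioner's stem so that it lies flat on the steel mass already there, with its slot turned at least a quarter turn away from the steel mass's slot. Either job may come first; leave the other things on the desk where they are.

Things in the scene. Friction and masses are not known exactly. Their poses are not given: they have to be found in the camera images.
- reset_knob (a joint): angle of the reset knob in rad: 0 = pointer at the red zero stop (a firm end stop), grows as the knob is turned clockwise seen looking onto the face; it starts between 0.9 and 2.0 and can go to 4.7. It turns against light friction (0.05 N m) and stays where it is left. Reset = turn anticlockwise to 0.
- knob_grip (a point): point on the reset knob's axis, half-way along its black grip bar (44 mm long, 12 mm wide, standing 8 to 37 mm out of the face), 25 mm out from the face. z axis = knob axis, out of the face (leans 38 degrees from vertical toward the counter's front); x = along the bar toward the orange pointer; y = across the bar. Its axes turn with the knob. Nothing else within 60 mm stands over 9 mm out
- counter: turns counter: fixed grey housing, origin at the centre of its underside, sloping face toward its -x, 136 mm wide (y), 150 mm deep (x), 30 mm high at the front, 122 mm at the back; its yaw varies by 0.3 rad either way. A bobbin of 22 mm radius sticks 55 mm out of its left (+y) side
- stem_seat (a point): centre of the top of the load plate (46 mm across, 40 mm above the desk) of the fixed wire tensioner, on the axis of its upright steel stem, z up. Stem 8 mm in diameter, with a red head 18 mm across from 44 to 52 mm above this point, which no slot passes: masses go on from the side, below the head. Foot 100 x 76 mm, 8 mm high; eyelets 31 mm off the axis end 30 mm above the desk
- first_center (a point): centre (half-way up) of the steel slotted mass that already lies on the load plate round the stem: 50 mm across, 14 mm thick, 160 g, loose, slot 14 mm wide from its centre (round end) out to the rim. z up, x axis = from the centre out along its slot, so its yaw is the direction in which the slot opens.
- first_mouth (a point): mouth of the steel mass's slot, mid-thickness, 24 mm from its centre along its x axis
- new_center (a point): centre (half-way up) of the loose brass slotted mass, which starts lying flat on the desk: 50 mm across, 14 mm thick, about 170 g, slot 14 mm wide from its centre (round end) out to the rim. z up, x axis = from the centre out along its slot. Can be gripped across the two solid sides (along its y axis, 50 mm wide).
- new_mouth (a point): mouth of the brass mass's slot, mid-thickness, 24 mm from its centre along its x axis
- spool: grey solder reel standing on the desk behind the work, 52 mm across, 32 mm high; origin at its underside; leave it alone
- rubber_block: white eraser in a blue sleeve, 21 x 42 x 12 mm, lying on the right; origin at its underside; leave it alone
- red_pliers: needle-nose pliers with red handles, 47 x 164 x 13 mm, lying on the left; origin at the underside; leave them alone
- new_mass: the loose brass slotted mass as a whole; origin at the centre of its underside, axes as for new_center
Things that resemble listed ones, but are neither listed nor needed, are in the scene too. There is more than one size of the new_mass; the job needs the smallest.

How it is judged:
By the outcome, as a careful person would: the job done as asked, in the order asked, and still so for the second after the job is handed in, with the robot touching nothing.
It also fails if it takes over 67 s, if anything falls off the work surface, if the arm or the gripper's body presses on something with over 40 N, if the wrist force passes 120 N, or if a joint passes its speed limit or range.

## Working session

There is one attempt and no reset: what is moved stays moved. The work goes in short steps, Python scripts to look and compute and a shell command to move; the robot and the scene stay as the last step left them, time stands still between calls to the robot, and variables do not carry over. Pictures are saved under pics/ and viewed, at most 10 in all, crops included, and the job is handed in when it is done.

```bash
ls; mkdir -p pics; python3 - <<'E'
from plant import manip
import cv2
for n in("side","top"):
    f=manip.grab_frame(n);cv2.imwrite(f"pics/{n}0.png",f["img"][:,:,::-1])
    print(n,f["fx"],f["fy"],f["cx"],f["cy"],f["pose"].round(3).tolist(),[k for k in f])
o=manip.get_obs();print(o)
E
```

```text
pics
side 458.7953405604872 458.7953405604872 319.34068261925285 201.8620835338145 [[-0.889, 0.287, -0.357, 0.085], [-0.458, -0.576, 0.677, 0.96], [-0.012, 0.765, 0.644, 0.956], [0.0, 0.0, 0.0, 1.0]] ['img', 'fx', 'fy', 'cx', 'cy', 'pose']
top 403.7476311530128 403.7476311530128 320.06652795766433 193.8704302332276 [[0.055, 0.976, -0.21, 0.384], [-0.998, 0.053, -0.016, 0.042], [-0.004, 0.211, 0.977, 1.036], [0.0, 0.0, 0.0, 1.0]] ['img', 'fx', 'fy', 'cx', 'cy', 'pose']
{'time': 0.1, 'q': array([-1.31913616e+00,  2.21157411e-01,  1.52752050e+00, -3.90702392e-05,
        1.39470407e+00, -1.26087717e-01]), 'dq': array([-0.00115799, -0.00181203, -0.00153654,  0.0013588 ,  0.00018925,
       -0.00102591]), 'joint_torque': array([ 4.67830632e-04, -4.95948136e+01, -3.88518620e+01,  7.00469851e-02,
        5.15034457e-02, -3.90946138e-05]), 'tcp_pos': array([ 0.23036464, -0.58037894,  0.22152777]), 'eef_rot': array([-8.91694837e-04,  9.82215240e-01,  1.87756284e-01, -7.53277559e-05]), 'force': array([ 0.6265158 , -0.53949027,  0.08470427]), 'moment': array([ 0.0165122 , -0.00681974,  0.03489298]), 'finger_force': 0.0, 'opening': 0.08680783236279653}
```

View pics/top0.png

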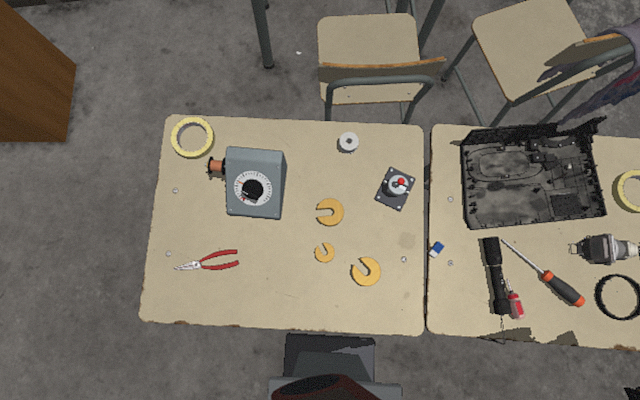

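View pics/side0.png

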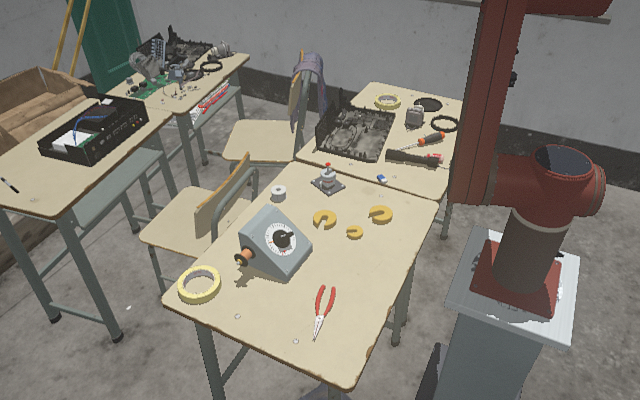

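The top view shows the counter at about (254,183), the tensioner stem at (398,184), and the smallest brass mass at (324,252) with its slot opening left. The larger decoys are at (330,211) and (366,271). The side view agrees with this. Next I'll measure.

```bash
cat > h.py <<'E'
import numpy as np,cv2
from plant import manip
from scipy.spatial.transform import Rotation as R
def RT(o):
    w,x,y,z=o["eef_rot"];T=np.eye(4);T[:3,:3]=R.from_quat([x,y,z,w]).as_matrix();T[:3,3]=o["tcp_pos"];return T
def grab(n,save=None):
    o=manip.get_obs();f=manip.grab_frame(n)
    f["P"]=f["pose"] if "pose" in f else RT(o)@f["T_tool_cam"]
    if save: cv2.imwrite(save,f["img"][:,:,::-1])
    return f
def ray(f,u,v):
    d=np.array([(u-f["cx"])/f["fx"],-(v-f["cy"])/f["fy"],-1]);return f["P"][:3,3],f["P"][:3,:3]@d
def onz(f,u,v,z):
    c,d=ray(f,u,v);return c+d*(z-c[2])/d[2]
def tri(f,a,g,b):
    c,d=ray(f,*a);e,k=ray(g,*b);s=np.linalg.lstsq(np.c_[d,-k],e-c,rcond=None)[0]
    p,q=c+s[0]*d,e+s[1]*k;return (p+q)/2,np.linalg.norm(p-q)
def proj(f,p):
    q=np.linalg.inv(f["P"])@np.r_[p,1];return f["cx"]-f["fx"]*q[0]/q[2],f["cy"]+f["fy"]*q[1]/q[2]
def hsv(f): return cv2.cvtColor(f["img"],cv2.COLOR_RGB2HSV)
def blobs(m,amin=20):
    n,l,s,c=cv2.connectedComponentsWithStats(m.astype(np.uint8));return [(s[i,4],s[i,:4].tolist(),c[i].round(1).tolist(),l==i) for i in range(1,n) if s[i,4]>=amin]
E
python3 - <<'E'
from h import *
t=grab("top");s=grab("side")
for n,f in(("top",t),("side",s)):
    H=hsv(f).astype(int);h,S,V=H[...,0],H[...,1],H[...,2]
    print(n,"base",proj(f,[0,0,0]),proj(f,[.4,0,0]))
    for nm,m in(("brass",(h>12)&(h<28)&(S>130)&(V>120)),("red",((h<5)|(h>174))&(S>150)&(V>120)),("orange",(h>=5)&(h<13)&(S>130)&(V>60))):
        for b in blobs(m,6 if nm!="brass" else 60):
            x,y,w,hh=b[1]
            if x>(430 if n=="top" else 450) or (n=="side" and y<140) or y>310: continue
            print(nm,b[:3],onz(f,*b[2],.007).round(3))
            if nm=="brass" and n=="top":
                c=cv2.findContours(b[3].astype(np.uint8),0,1)[0][0];print("  circ",[cv2.minEnclosingCircle(c)],onz(f,*cv2.minEnclosingCircle(c)[0],.014).round(4))
a=cv2.resize(t["img"][140:270,205:425],None,fx=3.6,fy=3.6,interpolation=3);cv2.imwrite("pics/tc.png",a[:,:,::-1])
E
```

```text
top base (np.float64(331.03083713213266), np.float64(452.1309331234103)) (np.float64(338.90500279249466), np.float64(275.40262831646555))
brass (np.int32(244), [323, 57, 121, 10], [384.3, 63.6]) [ 0.988 -0.1    0.007]
  circ [((383.0, 60.5), 60.10209655761719)] [ 0.9927 -0.0954  0.014 ]
brass (np.int32(433), [317, 199, 26, 27], [331.0, 211.7]) [0.56  0.028 0.007]
  circ [((329.28765869140625, 211.8086395263672), 13.59151840209961)] [0.5581 0.0324 0.014 ]
brass (np.int32(215), [315, 243, 19, 19], [324.6, 253.2]) [0.453 0.039 0.007]
  circ [((324.0595703125, 252.266845703125), 9.630706787109375)] [0.4546 0.0404 0.014 ]
brass (np.int32(484), [352, 258, 28, 28], [366.9, 272.6]) [ 0.411 -0.069  0.007]
  circ [((365.8567199707031, 271.1402587890625), 14.386428833007812)] [ 0.4138 -0.0658  0.014 ]
red (np.int32(29), [398, 178, 6, 6], [400.6, 180.7]) [ 0.652 -0.15   0.007]
red (np.int32(119), [200, 250, 37, 12], [218.7, 253.9]) [0.436 0.306 0.007]
red (np.int32(113), [202, 261, 36, 8], [221.4, 265.7]) [0.407 0.296 0.007]
orange (np.int32(12), [15, 129, 5, 7], [17.0, 131.9]) [0.732 0.887 0.007]
orange (np.int32(80), [210, 160, 12, 11], [215.3, 164.9]) [0.669 0.34  0.007]
side base (np.float64(515.073298974453), np.float64(277.06621953695804)) (np.float64(376.3413821320682), np.float64(230.98804468180808))
brass (np.int32(110), [197, 152, 51, 56], [224.2, 180.6]) [0.954 0.008 0.007]
brass (np.int32(71), [370, 206, 22, 14], [382.3, 210.5]) [ 0.416 -0.088  0.007]
red (np.int32(11), [326, 163, 4, 3], [327.4, 163.9]) [ 0.682 -0.236  0.007]
red (np.int32(45), [316, 287, 6, 28], [317.5, 301.3]) [0.435 0.316 0.007]
red (np.int32(29), [330, 287, 5, 15], [331.9, 294.6]) [0.412 0.28  0.007]
red (np.int32(12), [327, 303, 5, 5], [329.1, 304.6]) [0.404 0.312 0.007]
```

View pics/tc.png

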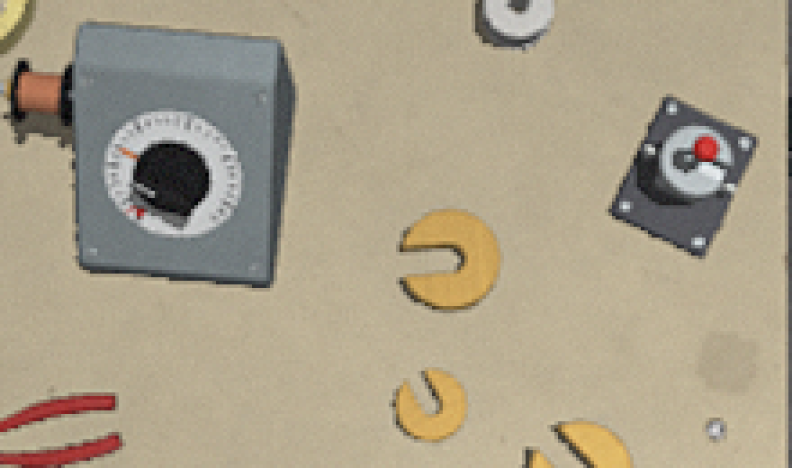

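The crop (3.6x from offset (205,140)) shows three things:
- The small mass's slot points up-left, roughly +x.
- The red stop is at crop (140,212), with an orange mark at (125,152).
- The steel mass's slot is still unclear.

I'll move the wrist camera over for a closer look.

```bash
cat >> h.py <<'E'
def go(p,Rt=None,yaw=None):
    """offset (cm, current tool axes) and roll for a target"""
    T=RT(manip.get_obs());d=T[:3,:3].T@(np.array(p)-T[:3,3])*100
    cy=np.arctan2(T[1,0],T[0,0]);r=None if yaw is None else -((yaw-cy+np.pi)%(2*np.pi)-np.pi)
    print("offset",d.round(2),"yaw now",round(cy,3),"roll",r)
E
python3 -m crank '[{"offset":[4.5,-5,0],"roll":0.1,"claw":1},{"offset":[9,-10,0],"roll":0.2,"claw":1},{"offset":[13,-15,-3],"roll":0.3,"claw":1},{"offset":[17,-19,-5],"roll":0.378,"claw":1},{"offset":[20,-23,-8],"roll":0.378,"claw":1}]'
python3 -c "
from h import *
print(manip.grab_frame('wrist')['T_tool_cam'].round(3).tolist())
go([.52,-.1,.3],yaw=0)"
```

```text
time: 0.7
tcp_pos: [0.3115, -0.3517, 0.273]
eef_rot: [-0.001, 1.0, -0.001, -0.0]
force: [0.9, -0.5, -0.1]
opening: 0.0874
finger_force: 0.0
[[-0.0, 0.966, 0.257, 0.069], [1.0, 0.0, -0.001, 0.001], [-0.001, 0.257, -0.966, -0.161], [0.0, 0.0, 0.0, 1.0]]
offset [ 20.62 -24.74  -2.15] yaw now 0.002 roll 0.0022557377558691805
```

```bash
python3 -m crank '[{"offset":[4,-5,0],"roll":0,"claw":1},{"offset":[8,-10,0],"roll":0,"claw":1},{"offset":[12,-15,0],"roll":0,"claw":1},{"offset":[16,-20,0],"roll":0,"claw":1},{"offset":[18,-24,0],"roll":0,"claw":1}]'
python3 -m crank '[{"offset":[3,-2,0],"roll":0,"claw":1},{"offset":[7,-2,0],"roll":0,"claw":1},{"offset":[7,-2,0],"roll":0,"claw":1}]'
python3 -c "
from h import *
f=grab('wrist','pics/w1.png');print(f['fx'],f['cx'],f['cy'])"
```

```text
time: 1.25
tcp_pos: [0.465, -0.1546, 0.2736]
eef_rot: [0.0, 1.0, -0.0, 0.0]
force: [0.8, -0.8, 1.2]
opening: 0.0869
finger_force: 0.0
time: 1.55
tcp_pos: [0.5366, -0.135, 0.2715]
eef_rot: [-0.001, 1.0, 0.001, -0.001]
force: [-1.0, -0.8, -0.5]
opening: 0.0871
finger_force: 0.0
328.4978876120498 321.975175613392 202.72742780728098
```

View pics/w1.png

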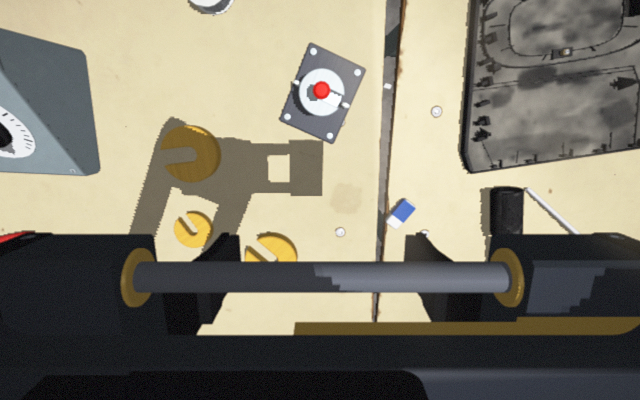

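Wrist view: the head is at (321,90), with the steel slot apparently to the lower right. The small brass mass is at (193,229), slot up-left, and the knob dial is at the left edge. I'll go closer to the tensioner and measure.

```bash
python3 -m crank '[{"offset":[1,1,5],"roll":0,"claw":1},{"offset":[2,1.5,10],"roll":0,"claw":1},{"offset":[2,1.5,10],"roll":0,"claw":1},{"offset":[2,1.5,10],"roll":0,"claw":1}]'
python3 - <<'E'
from h import *
f=grab('wrist');t=grab('top');o=manip.get_obs();print(o['tcp_pos'])
def red(f):
    H=hsv(f).astype(int);h,S,V=H[...,0],H[...,1],H[...,2];return ((h<6)|(h>173))&(S>140)&(V>90)
for b in blobs(red(f),30): print(b[:3])
b=[b for b in blobs(red(f),100) if b[1][1]<200];b=max(b,key=lambda b:b[0])
print(tri(f,b[2],t,(400.6,180.7)))
u,v=b[2];p=onz(f,u,v,.092);print(p.round(4))
x,y=int(u)-60,max(0,int(v)-50)
a=cv2.resize(f['img'][y:y+120,x:x+140],None,fx=5,fy=5,interpolation=3);cv2.imwrite('pics/w2.png',a[:,:,::-1]);cv2.imwrite('pics/w2full.png',f['img'][:,:,::-1]);print(x,y)
E
```

```text
time: 2.0
tcp_pos: [0.5523, -0.1513, 0.1729]
eef_rot: [-0.001, 1.0, -0.001, -0.002]
force: [0.3, 0.5, 0.6]
opening: 0.087
finger_force: 0.0
[ 0.55470318 -0.1519551   0.17651632]
(np.int32(454), [286, 90, 24, 24], [297.1, 101.6])
(array([ 0.63032971, -0.13457204,  0.09030142]), np.float64(5.746202706003661e-05))
[ 0.6303 -0.1347  0.092 ]
237 51
```

View pics/w2.png

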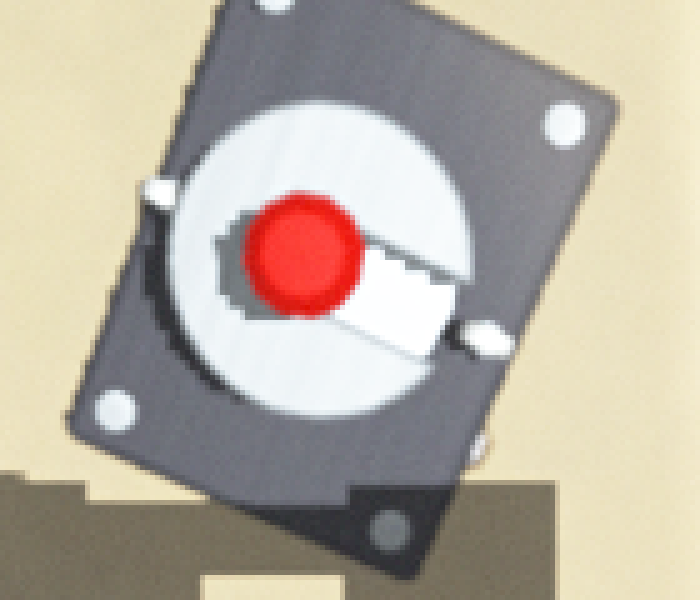

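The crop (5x from (237,51)) shows the steel disc centred near (320,258), with its slot opening toward (445,315), so its yaw is about -2.0 rad. The head triangulates to (0.630,-0.135,0.090), which matches the expected 0.092 height. Now a close view of the brass mass.

```bash
python3 -m crank '[{"offset":[-3,-4,0],"roll":0,"claw":1},{"offset":[-7,-8,0],"roll":0,"claw":1},{"offset":[-11,-12,0],"roll":0,"claw":1},{"offset":[-15,-16,0],"roll":0,"claw":1},{"offset":[-18.5,-19.2,0],"roll":0,"claw":1}]'
python3 -m crank '[{"offset":[-0.1,-0.1,0],"roll":0,"claw":1},{"offset":[0,0,0],"roll":0,"claw":1}]'
python3 - <<'E'
from h import *
f=grab('wrist','pics/w3.png');o=manip.get_obs();print(o['tcp_pos'])
H=hsv(f).astype(int);h,S,V=H[...,0],H[...,1],H[...,2]
for b in blobs((h>12)&(h<29)&(S>110)&(V>60),200):
    c=max(cv2.findContours(b[3].astype(np.uint8),0,1)[0],key=len)[:,0,:]
    P=np.array([onz(f,u,v,.014)[:2] for u,v in c]);
    if len(P)<20: continue
    (cx,cy),r=cv2.minEnclosingCircle((P*1000).astype(np.float32))
    hull=cv2.convexHull(c,returnPoints=False);d=cv2.convexityDefects(c,hull);k=d[d[:,0,3].argmax(),0]
    m=(P[k[0]]+P[k[1]])/2;C=np.array([cx,cy])/1000
    print(b[:3],C.round(4),r.round(1),'mouth',m.round(4),'yaw',np.arctan2(*(m-C)[::-1]).round(3),'defect',P[k[2]].round(4),np.arctan2(*(m-P[k[2]])[::-1]).round(3))
E
```

```text
time: 2.6
tcp_pos: [0.3816, 0.0299, 0.1766]
eef_rot: [0.0, 1.0, -0.0, 0.003]
force: [0.5, 1.6, 1.3]
opening: 0.0869
finger_force: 0.0
time: 2.8
tcp_pos: [0.3827, 0.0295, 0.1766]
eef_rot: [0.001, 1.0, 0.001, 0.004]
force: [0.7, -0.4, 0.6]
opening: 0.0871
finger_force: 0.0
[0.38342089 0.02869563 0.17635118]Traceback (most recent call last):
  File "<stdin>", line 11, in <module>
AttributeError: 'float' object has no attribute 'round'
```

View pics/w3.png

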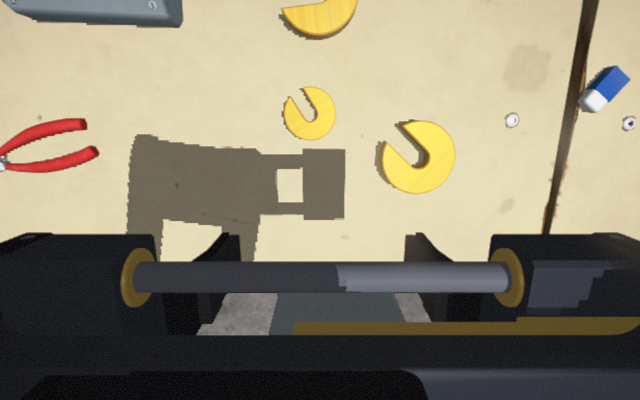

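The small brass mass is at (310,112), with its slot opening to the upper left at about (296,93). The fingers have clear space on both sides of it.

```bash
cat > br.py <<'E'
from h import *
f=grab('wrist')
H=hsv(f).astype(int);h,S,V=H[...,0],H[...,1],H[...,2]
for b in blobs((h>12)&(h<29)&(S>170)&(V>60),200):
    c=max(cv2.findContours(b[3].astype(np.uint8),0,1)[0],key=len)[:,0,:]
    P=np.array([onz(f,u,v,.014)[:2] for u,v in c])
    if len(P)<20 or b[1][1]+b[1][3]>232: continue
    (cx,cy),r=cv2.minEnclosingCircle((P*1000).astype(np.float32))
    hull=cv2.convexHull(c.astype(np.int32),returnPoints=False);d=cv2.convexityDefects(c.astype(np.int32),hull);k=d[d[:,0,3].argmax(),0]
    m=(P[k[0]]+P[k[1]])/2;C=np.array([cx,cy])/1000;D=P[k[2]]
    a=lambda v:round(float(np.arctan2(v[1],v[0])),3)
    print(b[2],C.round(4),round(r,1),'mouth',m.round(4),'yaw',a(m-C),a(m-D))
    if 22<r<28: go([*C,.176],yaw=a(m-C))
E
python3 br.py
sed -i 's/S>170/S>SM/; s/^f=grab/import sys\nSM=int(sys.argv[1])\nf=grab/' br.py; python3 - <<'E'
import cv2
h=cv2.cvtColor(cv2.imread('pics/w3.png'),cv2.COLOR_BGR2HSV);print(h[125,310],h[112,322],h[60,250],h[150,350],h[180,200])
E
for s in 110 140 ; do python3 br.py $s; done
```

```text
[ 25 157 251] [ 25 155 251] [ 22  53 228] [ 23  51 232] [ 25  53 110]
[318.4, 17.8] [0.5473 0.0316] 33.6 mouth [0.5477 0.0447] yaw 1.541 1.572
[309.3, 116.0] [0.4542 0.0407] 24.8 mouth [0.4738 0.0524] yaw 0.541 0.546
offset [ 7.11 -1.25 -0.05] yaw now -0.001 roll -0.5420277718013082
[418.6, 159.0] [ 0.4126 -0.0647] 37.3 mouth [ 0.4362 -0.0384] yaw 0.841 0.862
[317.5, 16.3] [0.5469 0.0318] 33.0 mouth [0.5205 0.0355] yaw 3.004 2.953
[309.1, 115.6] [0.4541 0.0407] 24.4 mouth [0.4737 0.0522] yaw 0.534 0.468
offset [ 7.13 -1.26 -0.12] yaw now -0.001 roll -0.5354865038649939
[421.1, 158.6] [ 0.413  -0.0654] 36.3 mouth [ 0.4356 -0.0398] yaw 0.848 0.838
```

```bash
python3 -m crank '[{"offset":[3.5,-0.6,3],"roll":-0.14,"claw":1},{"offset":[7.1,-1.25,6],"roll":-0.28,"claw":1},{"offset":[7.1,-1.25,10],"roll":-0.42,"claw":1},{"offset":[7.1,-1.25,12],"roll":-0.54,"claw":1},{"offset":[7.1,-1.25,12],"roll":-0.54,"claw":1}]'
python3 -c "
from h import *
go([.4542,.0407,.004],yaw=.54)"
```

```text
time: 3.5
tcp_pos: [0.4498, 0.041, 0.0497]
eef_rot: [-0.001, 0.964, 0.266, -0.004]
force: [-1.5, -0.6, 0.5]
opening: 0.0873
finger_force: 0.0
offset [0.39 0.28 4.56] yaw now 0.539 roll -0.0005730327636346289
```

```bash
python3 -m crank '[{"offset":[0,0,2],"roll":0,"claw":1},{"offset":[0,0,2],"roll":0,"claw":1},{"offset":[0,0,2],"roll":0,"claw":1}]'
python3 -c "
from h import *
go([.4542,.0407,.004],yaw=.54)"
```

```text
time: 3.8
tcp_pos: [0.4532, 0.0412, 0.0345]
eef_rot: [0.0, 0.964, 0.265, 0.0]
force: [0.3, 0.7, -0.3]
opening: 0.087
finger_force: 0.0
offset [0.06 0.09 3.05] yaw now 0.537 roll -0.0028244076258081563
```

```bash
python3 -m crank '[{"offset":[0.05,0,1.5],"roll":0,"claw":1},{"offset":[0.05,0,3],"roll":0,"claw":1},{"offset":[0.05,0,3],"roll":0,"claw":1},{"offset":[0.05,0,3],"roll":0,"claw":0.1},{"offset":[0.05,0,3],"roll":0,"claw":0}]' 25
python3 -m crank '[{"offset":[0,0,0],"roll":0,"claw":-0.2},{"offset":[0,0,0],"roll":0,"claw":-0.2},{"offset":[0,0,0],"roll":0,"claw":-0.2},{"offset":[0,0,0],"roll":0,"claw":-0.2},{"offset":[0,0,0],"roll":0,"claw":-0.2}]' 25
```

```text
time: 4.3
tcp_pos: [0.4541, 0.0417, 0.0049]
eef_rot: [0.0, 0.964, 0.266, 0.001]
force: [-0.7, -0.2, 0.7]
opening: 0.0774
finger_force: 0.0
time: 4.8
tcp_pos: [0.4531, 0.0417, 0.0037]
eef_rot: [0.0, 0.964, 0.267, 0.0]
force: [-0.3, -0.8, 3.4]
opening: 0.0492
finger_force: 25.0
```

Gripped at 49 mm, as expected. Next I'll lift it, move to the pre-insertion point, and look again.

```bash
python3 -m crank '[{"offset":[0,0,-5],"roll":0,"claw":-0.2},{"offset":[0,0,-10],"roll":0,"claw":-0.2},{"offset":[0,0,-13],"roll":0,"claw":-0.2},{"offset":[0,0,-13],"roll":0,"claw":-0.2}]'
python3 -c "
from h import *
go([.545,-.186,.14],yaw=.54)"
```

```text
time: 5.2
tcp_pos: [0.4563, 0.0417, 0.1383]
eef_rot: [0.001, 0.964, 0.267, 0.004]
force: [1.6, 0.6, -2.4]
opening: 0.0494
finger_force: 25.0
offset [-4.1  24.09 -0.08] yaw now 0.54 roll -0.00012472687777309588
```

```bash
python3 -m crank '[{"offset":[-0.8,4.8,0],"roll":0,"claw":-0.2},{"offset":[-1.6,9.6,0],"roll":0,"claw":-0.2},{"offset":[-2.5,14.5,0],"roll":0,"claw":-0.2},{"offset":[-3.3,19.3,0],"roll":0,"claw":-0.2},{"offset":[-4.1,24.1,0],"roll":0,"claw":-0.2}]'
python3 -m crank '[{"offset":[0,0,0],"roll":0,"claw":-0.2},{"offset":[0,0,0],"roll":0,"claw":-0.2}]'
python3 - <<'E'
from h import *
f=grab('wrist','pics/w4.png')
H=hsv(f).astype(int);h,S,V=H[...,0],H[...,1],H[...,2]
for b in blobs(((h<6)|(h>173))&(S>140)&(V>90),100): print(b[:3],onz(f,*b[2],.092).round(4))
go([.6303,-.1347,.062],yaw=.54)
# expected tool-plane projection of held mass centre
T=RT(manip.get_obs());print(T[:3,3].round(4),proj(f,T[:3,3]+[0,0,.010]))
E
```

```text
time: 5.7
tcp_pos: [0.5406, -0.1872, 0.1308]
eef_rot: [-0.001, 0.964, 0.267, -0.001]
force: [2.0, -0.0, -1.6]
opening: 0.049
finger_force: 25.0
time: 5.9
tcp_pos: [0.5401, -0.1862, 0.1307]
eef_rot: [-0.002, 0.964, 0.266, -0.002]
force: [-0.0, 0.4, -2.9]
opening: 0.0492
finger_force: 25.0
(np.int32(734), [310, 36, 30, 32], [324.3, 51.4]) [ 0.6293 -0.1345  0.092 ]
offset [10.35  0.34  6.88] yaw now 0.539 roll -0.0010610720451880162
[ 0.54   -0.1851  0.1311] (np.float64(319.68720528700476), np.float64(257.3769196084603))
```

View pics/w4.png

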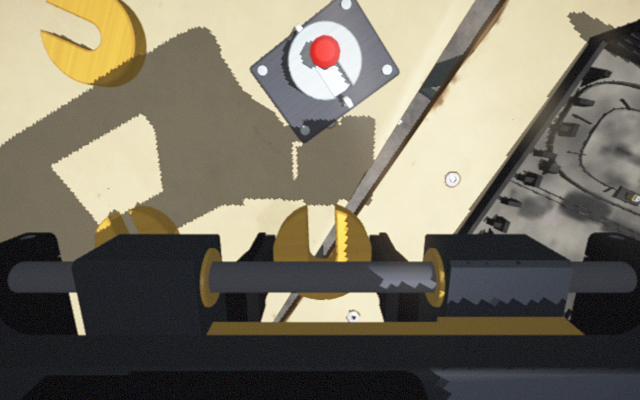

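The mass is held level, slot forward and centred at column 322. The stem head is at (324,51), about 2 mm to the right. I'll lower to insertion height.

```bash
python3 -m crank '[{"offset":[0,0.1,3.5],"roll":0,"claw":-0.2},{"offset":[0,0.2,6.7],"roll":0,"claw":-0.2},{"offset":[0,0.2,6.7],"roll":0,"claw":-0.2},{"offset":[0,0.2,6.7],"roll":0,"claw":-0.2},{"offset":[0,0.2,6.7],"roll":0,"claw":-0.2}]'
python3 - <<'E'
from h import *
print(np.mean([(manip.get_obs()['tcp_pos']) for _ in range(5)],0));go([.6300,-.1347,.062],yaw=.54)
f=grab('wrist')
H=hsv(f).astype(int);h,S,V=H[...,0],H[...,1],H[...,2]
for b in blobs(((h<6)|(h>173))&(S>140)&(V>90),100): print(b[:3],onz(f,*b[2],.092).round(4))
E
```

```text
time: 6.45
tcp_pos: [0.5437, -0.1875, 0.0684]
eef_rot: [0.001, 0.964, 0.267, 0.001]
force: [-0.2, -0.7, -2.1]
opening: 0.0495
finger_force: 25.0
[ 0.54371601 -0.1874668   0.06837802]
offset [10.11 -0.08  0.65] yaw now 0.541 roll 0.0007882355964210497
(np.int32(1639), [297, 5, 44, 49], [318.9, 28.7]) [ 0.6293 -0.1348  0.092 ]
```

```bash
python3 -m crank '[{"offset":[2,0,0.3],"roll":0,"claw":-0.2},{"offset":[4,0,0.3],"roll":0,"claw":-0.2},{"offset":[6,0,0.3],"roll":0,"claw":-0.2},{"offset":[7,0,0.3],"roll":0,"claw":-0.2},{"offset":[7,0,0.3],"roll":0,"claw":-0.2}]'
python3 - <<'E'
from h import *
go([.6297,-.1347,.062],yaw=.54)
E
```

```text
time: 7.0
tcp_pos: [0.6042, -0.1513, 0.0649]
eef_rot: [0.001, 0.964, 0.267, 0.001]
force: [-0.1, 0.4, -2.2]
opening: 0.049
finger_force: 25.0
offset [ 3.04 -0.11  0.3 ] yaw now 0.541 roll 0.001337029934408207
```

```bash
python3 -m crank '[{"offset":[0,0,0],"roll":0,"claw":-0.2}]'
python3 - <<'E'
from h import *
go([.6297,-.1347,.062],yaw=.54)
E
```

```text
time: 7.1
tcp_pos: [0.6025, -0.1519, 0.064]
eef_rot: [0.0, 0.964, 0.267, 0.0]
force: [-0.3, -0.0, -1.7]
opening: 0.0488
finger_force: 25.0
offset [ 3.22 -0.08  0.2 ] yaw now 0.54 roll 0.0002540041402361304
```

```bash
python3 -m crank '[{"offset":[1,-0.05,0],"roll":0,"claw":-0.2},{"offset":[2,-0.05,0],"roll":0,"claw":-0.2},{"offset":[2.5,-0.05,0],"roll":0,"claw":-0.2},{"offset":[3.1,-0.05,0],"roll":0,"claw":-0.2},{"offset":[3.1,-0.05,0],"roll":0,"claw":-0.2}]'
python3 - <<'E'
from h import *
go([.6297,-.1347,.062],yaw=.54)
f=grab('wrist','pics/w5.png');print(manip.get_obs()['force'])
E
```

```text
time: 7.6
tcp_pos: [0.6296, -0.1349, 0.0635]
eef_rot: [0.0, 0.964, 0.267, 0.0]
force: [0.9, 0.4, -2.7]
opening: 0.0492
finger_force: 25.0
offset [ 0.02 -0.01  0.15] yaw now 0.54 roll 0.0003974892157216914
[-0.00589941 -0.06667214 -1.83283373]
```

View pics/w5.png

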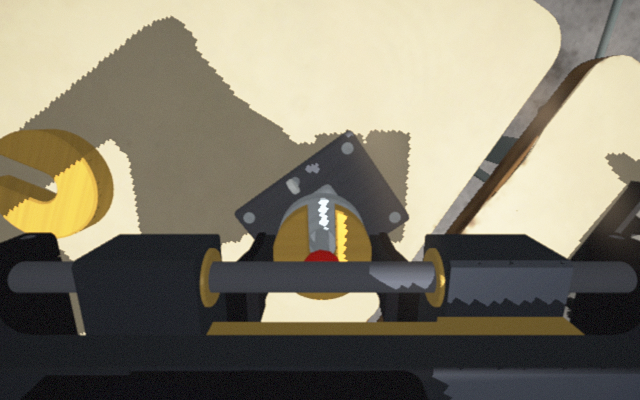

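The stem is fully inside the slot and there is no contact force. I'll lower until it touches.

```bash
python3 -m crank '[{"offset":[0,0,0.2],"roll":0,"claw":-0.2},{"offset":[0,0,0.4],"roll":0,"claw":-0.2},{"offset":[0,0,0.4],"roll":0,"claw":-0.2}]'; python3 -m crank '[{"offset":[0,0,0.1],"roll":0,"claw":-0.2},{"offset":[0,0,0.1],"roll":0,"claw":-0.2}]'
```

```text
time: 7.95
tcp_pos: [0.6284, -0.1354, 0.0589]
eef_rot: [-0.0, 0.964, 0.267, -0.0]
force: [-0.5, 0.4, -2.2]
opening: 0.0491
finger_force: 25.0
time: 8.15
tcp_pos: [0.6288, -0.1354, 0.0583]
eef_rot: [-0.0, 0.964, 0.267, -0.0]
force: [-0.4, 0.9, -2.4]
opening: 0.0495
finger_force: 25.0
```

```bash
python3 -m crank '[{"offset":[0,0,0.1],"roll":0,"claw":-0.2},{"offset":[0,0,0.1],"roll":0,"claw":-0.2}]'
```

```text
time: 8.35
tcp_pos: [0.6291, -0.1354, 0.0578]
eef_rot: [0.0, 0.964, 0.267, 0.0]
force: [-1.2, 0.1, -0.1]
opening: 0.0489
finger_force: 25.0
```

The load has transferred, since fz went from -2.2 to about 0. I'll release and go up.

```bash
python3 -m crank '[{"offset":[0,0,0],"roll":0,"claw":0.4},{"offset":[0,0,0],"roll":0,"claw":0.7},{"offset":[0,0,0],"roll":0,"claw":0.8},{"offset":[0,0,0],"roll":0,"claw":0.8},{"offset":[0,0,0],"roll":0,"claw":0.8}]';python3 -m crank '[{"offset":[0,0,-2],"roll":0,"claw":0.8},{"offset":[0,0,-5],"roll":0,"claw":0.8},{"offset":[0,0,-9],"roll":0,"claw":0.8},{"offset":[0,0,-14],"roll":0,"claw":0.8},{"offset":[-5,0,-16],"roll":0,"claw":0.8}]'
python3 - <<'E'
from h import *
go([.54,.16,.30],yaw=0)
E
```

```text
time: 8.85
tcp_pos: [0.6291, -0.1353, 0.0576]
eef_rot: [0.0, 0.964, 0.267, 0.0]
force: [-0.2, 0.4, 0.4]
opening: 0.0765
finger_force: 0.0
time: 9.35
tcp_pos: [0.5941, -0.1585, 0.2227]
eef_rot: [0.003, 0.963, 0.268, 0.005]
force: [-0.2, -1.3, 1.5]
opening: 0.078
finger_force: 0.0
offset [ 11.9  -29.99  -7.88] yaw now 0.544 roll 0.5436390422927779
```

```bash
python3 -m crank '[{"offset":[-3,-4,0],"roll":0.1,"claw":0.2},{"offset":[-3,-8,-2],"roll":0.2,"claw":0},{"offset":[-3,-8,-4],"roll":0.3,"claw":-0.5},{"offset":[-3,-8,-5],"roll":0.3,"claw":-1},{"offset":[-3,-8,-5],"roll":0.3,"claw":-1}]'
python3 - <<'E'
from h import *
f=grab('wrist','pics/w6.png');print(proj(f,[.63,-.135,.09]))
go([.53,.2,.29],yaw=0)
E
```

```text
time: 9.85
tcp_pos: [0.5236, -0.1066, 0.2682]
eef_rot: [0.001, 0.993, 0.121, 0.002]
force: [0.1, 0.5, -0.1]
opening: 0.0462
finger_force: 0.0
(np.float64(375.1408131376741), np.float64(86.62805558053535))
offset [  8.02 -29.59  -2.36] yaw now 0.242 roll 0.24199966599269906
```

```bash
python3 -m crank '[{"offset":[1,-5,-1],"roll":0.1,"claw":-1},{"offset":[2,-10,-2],"roll":0.2,"claw":-1},{"offset":[4,-15,-2.4],"roll":0.24,"claw":-1},{"offset":[6,-20,-2.4],"roll":0.24,"claw":-1},{"offset":[7,-25,-2.4],"roll":0.24,"claw":-1}]'
python3 -m crank '[{"offset":[1,-4,0],"roll":0,"claw":-1},{"offset":[1,-4,0],"roll":0,"claw":-1},{"offset":[1,-4,0],"roll":0,"claw":-1}]'
python3 - <<'E'
from h import *
f=grab('wrist','pics/w7.png');t=grab('top');s=grab('side')
print(manip.get_obs()['tcp_pos'])
H=hsv(f).astype(int);h,S,V=H[...,0],H[...,1],H[...,2]
for nm,m in(('red',((h<5)|(h>174))&(S>140)&(V>90)),('or',(h>=5)&(h<16)&(S>130)&(V>90)),('dial',(S<40)&(V>190)),('black',(V<45))):
    for b in blobs(m,15):
        if b[1][1]<225: print(nm,b[:3])
a=np.zeros((590,800,3),np.uint8);w6=cv2.imread('pics/w6.png')[:,:,::-1]
a[:,:]=0
a[0:400,0:640]=0
a[:375,:600]=cv2.resize(f['img'][:250,120:520],(600,375))
a[:200,600:]=cv2.resize(w6[46:126,335:415],(200,200))
a[380:590,0:420]=cv2.resize(t['img'][148:218,205:345],(420,210),interpolation=3)
a[380:590,425:]=cv2.resize(s['img'][200:270,225:350],(375,210),interpolation=3)
cv2.imwrite('pics/m1.png',a[:,:,::-1])
E
```

```text
time: 10.4
tcp_pos: [0.5315, 0.1425, 0.2885]
eef_rot: [0.0, 1.0, 0.0, -0.001]
force: [0.7, -0.5, -0.8]
opening: 0.0043
finger_force: 0.0
time: 10.7
tcp_pos: [0.5408, 0.1815, 0.2879]
eef_rot: [0.001, 1.0, 0.001, -0.002]
force: [-1.0, -0.4, 0.7]
opening: 0.0008
finger_force: 0.0
[0.54106739 0.17972309 0.28908427]
red (np.int32(236), [613, 88, 20, 16], [622.6, 95.6])
or (np.int32(712), [175, 63, 30, 28], [189.0, 76.7])
or (np.int32(24), [614, 87, 19, 7], [623.7, 89.0])
or (np.int32(23), [249, 117, 13, 6], [255.1, 119.4])
dial (np.int32(524), [468, 0, 43, 23], [488.1, 7.1])
dial (np.int32(4602), [208, 31, 144, 44], [282.6, 50.6])
dial (np.int32(30), [565, 55, 6, 6], [567.8, 57.6])
dial (np.int32(26), [163, 72, 4, 7], [164.6, 75.0])
dial (np.int32(22), [215, 72, 7, 6], [218.0, 74.8])
dial (np.int32(48), [584, 77, 14, 14], [591.9, 82.3])
dial (np.int32(23), [337, 79, 8, 6], [340.7, 81.1])
dial (np.int32(2150), [240, 92, 87, 55], [284.4, 114.5])
dial (np.int32(27), [529, 117, 6, 6], [531.3, 119.7])
dial (np.int32(73), [120, 121, 10, 9], [124.7, 125.4])
dial (np.int32(23), [566, 136, 6, 5], [568.6, 138.1])
dial (np.int32(128), [609, 215, 17, 14], [616.1, 221.2])
black (np.int32(216), [171, 56, 16, 41], [175.9, 75.8])
black (np.int32(178), [204, 60, 10, 39], [207.5, 82.9])
black (np.int32(1559), [260, 112, 46, 48], [283.4, 133.3])
```

View pics/m1.png

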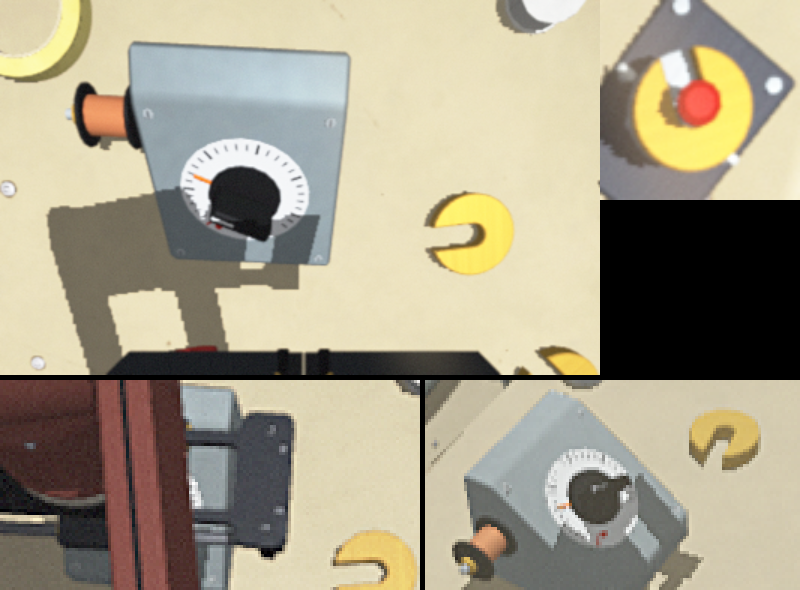

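The mosaic shows the brass mass seated on the stem (inset, slot up-left) and clear of the steel slot. On the counter, the dial is centred near wrist pixel (283,128). The orange pointer is at (255,119), about 9:30, and the red stop at (265,150), about 7:30. Next I'll intersect rays with the sloping face.

```bash
cat > knob.py <<'E'
from h import *
f=grab('wrist')
B=[onz(f,206.7,28.7,.122),onz(f,353.3,35.3,.122)];F=[onz(f,234.7,169.3,.03),onz(f,338.7,176.7,.03)]
for e in(B,F): d=e[0]-e[1];print(np.array(e).round(4).tolist(),'w',np.linalg.norm(d).round(4),'yaw',np.arctan2(-d[0],d[1]).round(3))
d=B[0]-B[1]+F[0]-F[1];yaw=np.arctan2(-d[0],d[1])
X=np.array([np.cos(yaw),np.sin(yaw),0]);Y=np.array([-X[1],X[0],0]);c38,s38=np.cos(np.radians(38)),np.sin(np.radians(38))
n=-s38*X+[0,0,c38];up=c38*X+np.array([0,0,s38])   # in-face uphill
O=(F[0]+F[1])/2; 
print('depth front->back edge',((B[0]+B[1])/2-O)@X,'(150 expected)')
def face(u,v):
    c,r=ray(f,u,v);p=c+r*((O-c)@n)/(r@n);return p
H=hsv(f).astype(int);h,S,V=H[...,0],H[...,1],H[...,2]
b=[b for b in blobs((S<40)&(V>190),500) if 80<b[1][1]<150][0]
c=np.vstack(cv2.findContours(b[3].astype(np.uint8),0,1)[0]);hu=cv2.convexHull(c)[:,0]
hu=hu[hu[:,1]<126]
P=np.array([face(*p) for p in hu]);q=np.c_[(P-O)@Y,(P-O)@up]
s=np.linalg.lstsq(np.c_[2*q,np.ones(len(q))],(q**2).sum(1),rcond=None)[0];r=np.sqrt(s[2]+s[:2]@s[:2])
C=O+s[0]*Y+s[1]*up;print('dial centre',C.round(4),'r',r.round(4),'in face y,up',s[:2].round(4),'yaw',yaw.round(3))
for nm,uv in(('orange',(255.1,119.4)),('red',(265,150))):
    p=face(*uv)-C;print(nm,np.hypot(p@Y,p@up).round(4),'angle ccw from right(-Y)',np.degrees(np.arctan2(p@up,-p@Y)).round(1))
print('knob_grip',(C+.025*n).round(4),'top',(C+.037*n).round(4))
E
python3 knob.py
```

```text
[[0.6856, 0.2828, 0.122], [0.6801, 0.15, 0.122]] w 0.1329 yaw -0.042
[[0.5425, 0.2909, 0.03], [0.5327, 0.1568, 0.03]] w 0.1345 yaw -0.073
depth front->back edge 0.1454312811935591 (150 expected)
dial centre [0.594  0.2236 0.074 ] r 0.0479 in face y,up [0.003  0.0714] yaw -0.058
orange 0.0308 angle ccw from right(-Y) 156.0
red 0.0391 angle ccw from right(-Y) -123.6
knob_grip [0.5786 0.2245 0.0937] top [0.5712 0.2249 0.1031]
```

The face fits: widths are 133–135 mm (136 expected), depth 145 mm (150), and yaw -0.06. The pointer is 80° (1.40 rad) clockwise of the red stop, which is in the stated range.

The tool stays vertical, so I'll push the bar's right-hand end uphill with closed fingers.

```bash
cat > tp.py <<'E'
from h import *
import sys
yaw=-.058;X=np.array([np.cos(yaw),np.sin(yaw),0]);Y=np.array([-X[1],X[0],0]);T=np.array([.5712,.2249,0])
def at(a,b,z): go(T+X*a/1000-Y*b/1000+[0,0,z],yaw=yaw)   # mm ahead (X), mm right (-Y)
at(*map(float,sys.argv[1:4]))
E
python3 tp.py -33 28 .082
```

```text
offset [-0.44 -1.94 20.74] yaw now -0.002 roll 0.05634713436800487
```

```bash
python3 -m crank '[{"offset":[-0.4,-1.9,4],"roll":0.056,"claw":-1},{"offset":[-0.4,-1.9,9],"roll":0.056,"claw":-1},{"offset":[-0.4,-1.9,13],"roll":0.056,"claw":-1},{"offset":[-0.4,-1.9,16],"roll":0.056,"claw":-1},{"offset":[-0.4,-1.9,16],"roll":0.056,"claw":-1}]'
python3 tp.py -33 28 .082
```

```text
time: 11.4
tcp_pos: [0.5333, 0.1979, 0.1248]
eef_rot: [0.001, 1.0, -0.029, -0.005]
force: [-1.0, -0.9, -0.6]
opening: -0.0001
finger_force: 0.0
offset [ 0.37 -0.13  4.28] yaw now -0.058 roll 0.00015269047365951138
```

```bash
python3 -m crank '[{"offset":[0,0,2],"roll":0,"claw":-1},{"offset":[0,0,4.3],"roll":0,"claw":-1},{"offset":[0,0,4.3],"roll":0,"claw":-1},{"offset":[0,0,4.3],"roll":0,"claw":-1}]'
python3 tp.py -21 28 .082
```

```text
time: 11.8
tcp_pos: [0.538, 0.1996, 0.0887]
eef_rot: [-0.0, 1.0, -0.028, 0.001]
force: [-1.0, 0.2, 0.2]
opening: 0.0007
finger_force: 0.0
offset [1.07 0.08 0.68] yaw now -0.057 roll 0.0010108379293316538
```

```bash
python3 -m crank '[{"offset":[0.5,0,0.5],"roll":0,"claw":-1},{"offset":[1,0,0.5],"roll":0,"claw":-1},{"offset":[1.4,0,0.5],"roll":0,"claw":-1},{"offset":[1.8,0,0.5],"roll":0,"claw":-1},{"offset":[1.8,0,0.5],"roll":0,"claw":-1}]'
cat > ang.py <<'E'
from h import *
O=np.array([.594,.2236,.074])
yaw=-.058;X=np.array([np.cos(yaw),np.sin(yaw),0]);Y=np.array([-X[1],X[0],0]);a=np.radians(38);n=-np.sin(a)*X+[0,0,np.cos(a)];up=np.cos(a)*X+np.array([0,0,np.sin(a)])
for nm in('side','wrist','top'):
    f=grab(nm,'pics/ang_%s.png'%nm);H=hsv(f).astype(int);h,S,V=H[...,0],H[...,1],H[...,2]
    for col,m in(('or',(h>=4)&(h<18)&(S>100)&(V>90)),('red',((h<4)|(h>173))&(S>90)&(V>60))):
        for b in blobs(m,4):
            c,r=ray(f,*b[2]);p=c+r*((O-c)@n)/(r@n)-O
            if np.linalg.norm(p)<.05: print(nm,col,b[0],b[2],'r',np.linalg.norm(p).round(3),'ang',(np.degrees(np.arctan2(p@up,-p@Y))%360).round(1))
E
python3 ang.py; python3 tp.py -2 28 .084
```

```text
time: 12.3
tcp_pos: [0.555, 0.1982, 0.0818]
eef_rot: [0.001, 1.0, -0.028, -0.001]
force: [-2.1, -4.3, 0.1]
opening: 0.0003
finger_force: 2.4
side or 4 [271.5, 241.2] r 0.029 ang 145.5
wrist or 127 [200.7, 163.8] r 0.033 ang 161.9
top or 14 [254.7, 172.1] r 0.046 ang 83.7
top or 8 [262.5, 174.8] r 0.047 ang 59.5
top or 10 [255.5, 178.6] r 0.03 ang 75.8
top or 38 [262.7, 185.1] r 0.029 ang 28.4
top or 13 [241.2, 181.5] r 0.032 ang 148.6
top or 10 [255.8, 183.2] r 0.019 ang 63.7
top or 7 [254.6, 191.6] r 0.008 ang 311.5
top or 50 [256.7, 203.2] r 0.039 ang 286.8
top or 10 [263.5, 195.9] r 0.032 ang 331.1
top or 8 [263.4, 199.5] r 0.038 ang 317.7
top or 9 [265.3, 203.3] r 0.048 ang 313.0
top red 8 [248.9, 187.0] r 0.01 ang 152.9
top red 10 [244.1, 191.8] r 0.023 ang 206.3
top red 5 [254.4, 200.8] r 0.032 ang 279.9
top red 4 [254.2, 206.5] r 0.048 ang 276.3
top red 4 [256.5, 205.2] r 0.045 ang 284.2
offset [ 1.26  0.06 -0.21] yaw now -0.056 roll 0.0016396149978952224
```

The sideways force means the finger is rubbing the bar's end rather than its side. I'll back off, shift 7 mm left, and push again.

```bash
python3 -m crank '[{"offset":[-1,0.2,0],"roll":0,"claw":-1},{"offset":[-2.2,0.2,0],"roll":0,"claw":-1},{"offset":[-2.2,-0.3,0],"roll":0,"claw":-1},{"offset":[-2.2,-0.7,0],"roll":0,"claw":-1},{"offset":[-2.2,-0.7,0],"roll":0,"claw":-1}]'
python3 ang.py | grep wrist
python3 -m crank '[{"offset":[0.5,0,0],"roll":0,"claw":-1},{"offset":[0.9,0,0],"roll":0,"claw":-1},{"offset":[1.2,0,0],"roll":0,"claw":-1},{"offset":[1.5,0,0],"roll":0,"claw":-1},{"offset":[1.8,0,0],"roll":0,"claw":-1}]'
python3 ang.py | grep wrist
python3 tp.py -2 21 .084
```

```text
time: 12.95
tcp_pos: [0.5337, 0.2082, 0.0824]
eef_rot: [-0.0, 1.0, -0.028, 0.001]
force: [-0.1, -0.5, -0.9]
opening: 0.0005
finger_force: 0.0
wrist or 177 [213.8, 115.7] r 0.034 ang 159.2
time: 13.6
tcp_pos: [0.5515, 0.206, 0.0819]
eef_rot: [0.0, 1.0, -0.028, -0.0]
force: [-4.0, -0.3, 0.9]
opening: 0.0004
finger_force: 1.9
wrist or 154 [214.3, 154.5] r 0.034 ang 161.0
offset [ 1.7   0.11 -0.23] yaw now -0.056 roll 0.0016904299751763219
```

Now it's a clean push along -x. I'll continue uphill.

```bash
python3 -m crank '[{"offset":[0.3,0,0],"roll":0,"claw":-1},{"offset":[0.6,0,0],"roll":0,"claw":-1},{"offset":[0.8,0,0],"roll":0,"claw":-1},{"offset":[0.8,0,0],"roll":0,"claw":-1}]'
python3 ang.py | grep wrist
python3 tp.py -2 21 .084
```

```text
time: 14.15
tcp_pos: [0.5555, 0.2049, 0.081]
eef_rot: [0.001, 1.0, -0.028, -0.004]
force: [-13.5, -4.9, 8.3]
opening: 0.001
finger_force: 11.1
wrist or 143 [210.9, 173.6] r 0.035 ang 174.1
offset [ 1.24  0.01 -0.3 ] yaw now -0.056 roll 0.002321921013186401
```

The force is higher than expected, with a +z part. I'll use the last picture to see why.

```bash
python3 - <<'E'
import cv2,numpy as np
w=cv2.imread('pics/ang_wrist.png');s=cv2.imread('pics/ang_side.png')
a=np.zeros((600,800,3),np.uint8)
a[:300]=cv2.resize(w[90:270,120:600],(800,300))
a[300:]=cv2.resize(s[195:285,225:465],(800,300),interpolation=3)
cv2.imwrite('pics/m2.png',a)
E
```

```text
(no output)
```

View pics/m2.png

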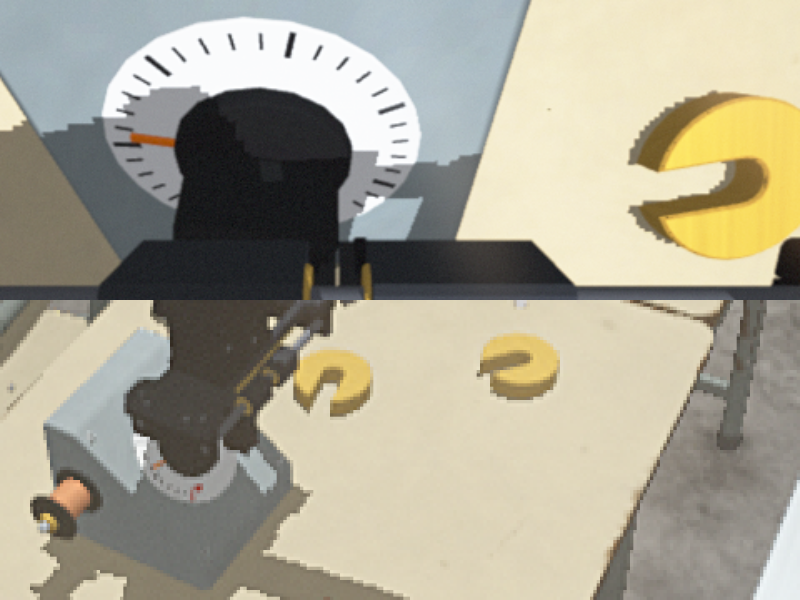

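Picture 10 shows the bar level, with the pointer at 9 o'clock and the fingers at the bar's right end. Nothing is jammed: the vertical finger is rubbing on a bar edge that climbs the slope. The push has to climb with it, about 0.78 cm up per 1 cm forward.

```bash
python3 -m crank '[{"offset":[0,0,-0.3],"roll":0,"claw":-1},{"offset":[0.1,0,-0.5],"roll":0,"claw":-1},{"offset":[0.3,0.1,-0.7],"roll":0,"claw":-1},{"offset":[0.4,0.1,-0.8],"roll":0,"claw":-1},{"offset":[0.4,0.1,-0.8],"roll":0,"claw":-1}]'
python3 ang.py | grep wrist
python3 tp.py -2 23 .090
```

```text
time: 14.8
tcp_pos: [0.5617, 0.2038, 0.0887]
eef_rot: [0.001, 1.0, -0.028, -0.002]
force: [-4.5, -3.7, -1.6]
opening: 0.0005
finger_force: 2.3
wrist or 76 [226.3, 206.6] r 0.038 ang 207.8
wrist red 7 [235.1, 221.3] r 0.046 ang 226.3
offset [ 0.56  0.15 -0.08] yaw now -0.056 roll 0.0018991936180667857
```

```bash
python3 -m crank '[{"offset":[0.15,0.1,-0.2],"roll":0,"claw":-1},{"offset":[0.3,0.1,-0.3],"roll":0,"claw":-1},{"offset":[0.45,0.05,-0.4],"roll":0,"claw":-1},{"offset":[0.55,0,-0.5],"roll":0,"claw":-1},{"offset":[0.55,0,-0.5],"roll":0,"claw":-1}]'
python3 ang.py | egrep "wrist|side"
python3 tp.py -2 23 .090
```

```text
time: 15.45
tcp_pos: [0.5673, 0.2039, 0.094]
eef_rot: [0.001, 1.0, -0.028, -0.002]
force: [-5.9, -3.0, -3.3]
opening: 0.0007
finger_force: 3.4
side or 6 [282.5, 250.0] r 0.028 ang 229.2
wrist or 51 [245.5, 224.3] r 0.041 ang 228.9
wrist red 9 [238.6, 226.4] r 0.046 ang 226.3
wrist red 17 [248.7, 229.4] r 0.045 ang 235.0
offset [0.06 0.17 0.4 ] yaw now -0.056 roll 0.0019318383170756626
```

```bash
python3 -m crank '[{"offset":[0.15,-0.1,-0.1],"roll":0,"claw":-1},{"offset":[0.25,-0.2,-0.2],"roll":0,"claw":-1},{"offset":[0.35,-0.3,-0.25],"roll":0,"claw":-1},{"offset":[0.35,-0.3,-0.25],"roll":0,"claw":-1}]'
python3 ang.py | egrep "wrist|side"
```

```text
time: 16.0
tcp_pos: [0.5678, 0.2045, 0.0943]
eef_rot: [0.003, 1.0, -0.028, -0.006]
force: [-12.4, -8.7, -4.9]
opening: 0.0005
finger_force: 7.9
side or 6 [282.3, 249.8] r 0.028 ang 228.2
wrist or 52 [246.6, 224.8] r 0.041 ang 229.4
wrist red 12 [240.2, 226.1] r 0.045 ang 226.4
wrist red 18 [249.9, 229.6] r 0.045 ang 235.3
```

It resists at about 0.17 Nm, so it should be on the stop. I'll back off and measure the pointer against the red mark from clear.

```bash
python3 -m crank '[{"offset":[-1,0.7,-0.1],"roll":0,"claw":-1},{"offset":[-2.5,1.0,-2],"roll":0,"claw":-1},{"offset":[-3.5,1.0,-7],"roll":0,"claw":-1},{"offset":[-4,1,-11],"roll":0,"claw":-1},{"offset":[-4,1,-15],"roll":0,"claw":-1}]'
python3 -m crank '[{"offset":[0,-1,-4],"roll":0,"claw":-1},{"offset":[0,-1,-4],"roll":0,"claw":-1}]'
python3 ang.py | egrep "wrist|side"
```

```text
time: 16.65
tcp_pos: [0.5332, 0.1999, 0.2512]
eef_rot: [-0.001, 1.0, -0.028, 0.003]
force: [1.2, 0.4, 0.1]
opening: 0.0006
finger_force: 0.0
time: 16.85
tcp_pos: [0.5373, 0.2113, 0.2972]
eef_rot: [-0.003, 1.0, -0.028, 0.009]
force: [0.9, -0.6, 0.6]
opening: 0.0001
finger_force: 0.0
side or 5 [282.2, 249.8] r 0.028 ang 227.5
wrist or 21 [288.3, 146.7] r 0.037 ang 229.3
wrist red 15 [290.1, 149.9] r 0.04 ang 236.1
```

```bash
python3 -m crank '[{"offset":[-3,5,0],"roll":0,"claw":-1},{"offset":[-6,10,0],"roll":0,"claw":-1},{"offset":[-8,15,0],"roll":0,"claw":-1},{"offset":[-8,20,0],"roll":0,"claw":-1},{"offset":[-8,24,0],"roll":0,"claw":-1}]'
python3 -m crank '[{"offset":[-5,5,0],"roll":0,"claw":-1},{"offset":[-5,10,0],"roll":0,"claw":-1},{"offset":[-5,10,0],"roll":0,"claw":-1}]'
python3 ang.py | egrep "top|side"
python3 - <<'E'
from h import *
src=open('ang.py').read().split('for nm')[0];exec(src)
t={n:grab(n) for n in('top','side')}
for n,f in t.items():
    H=hsv(f).astype(int)
    for ang in(236,):
        q=O+.034*(np.cos(np.radians(ang))*-Y+np.sin(np.radians(ang))*up);u,v=map(int,proj(f,q));print(n,u,v)
        for y in range(v-6,v+7):
            print(y,' '.join('%3d/%3d/%3d'%tuple(f['img'][y,x]) for x in range(u-6,u+7)))
E
```

```text
time: 17.5
tcp_pos: [0.4386, -0.0182, 0.286]
eef_rot: [-0.0, 1.0, -0.028, -0.001]
force: [1.3, -0.3, -0.1]
opening: 0.0007
finger_force: 0.0
time: 17.8
tcp_pos: [0.3825, -0.1172, 0.286]
eef_rot: [0.0, 1.0, -0.03, -0.001]
force: [0.0, 0.7, -0.3]
opening: 0.0006
finger_force: 0.0
side or 5 [282.2, 249.8] r 0.028 ang 227.5
top 244 198
192 225/226/226 223/224/225 220/222/223 231/231/232 192/194/193  28/ 30/ 31  24/ 25/ 26  32/ 29/ 32  29/ 27/ 26  23/ 24/ 29  24/ 28/ 26  32/ 31/ 34  36/ 33/ 36
193 188/191/191 204/203/205 220/221/221 224/227/226 223/224/223 163/165/164   7/  4/  8  28/ 26/ 31  25/ 27/ 24  28/ 28/ 31  31/ 31/ 37  38/ 33/ 38  35/ 37/ 37
194 204/205/203 215/216/217 223/223/223 221/223/222 235/236/238 203/206/206  38/ 40/ 42  26/ 25/ 22  20/ 25/ 25  37/ 40/ 40  30/ 23/ 30  28/ 28/ 32  39/ 37/ 39
195 215/216/215 207/210/209 223/224/225 225/227/228 236/238/240 199/202/203  25/ 24/ 30  16/ 10/ 19  21/ 21/ 27  51/ 50/ 50  59/ 62/ 61  32/ 35/ 33  29/ 26/ 31
196 195/198/197 174/176/176 227/231/232 220/225/224 194/191/191 130/127/120  10/ 14/ 11  11/ 11/ 15  82/ 84/ 82 157/155/159 14
[... 2706 characters left out ...]
 150/151/149 146/145/142 167/169/166 245/246/245 198/200/198
254 195/195/194 224/225/224 244/246/245 232/234/233 208/154/150 234/210/207 217/223/222 149/151/148 154/155/152 153/153/152 159/159/160 204/209/207 161/166/166
255 150/159/156 179/185/184 190/193/191 190/193/193 177/165/165 204/194/190 186/190/186 117/117/113 121/124/119 130/132/129 163/168/168 158/169/168 160/169/169
256 154/164/163 153/163/163 143/152/150 150/159/159 158/168/167 163/172/172 148/156/156 138/147/148  94/ 94/ 90 109/113/109 166/176/174 161/171/170 165/173/172
257 157/166/165 160/168/168 158/166/166 157/166/165 161/170/169 161/169/169 161/171/169 163/172/171 146/152/153 151/157/159 167/176/175 162/171/170 164/172/171
```

```bash
python3 - <<'E'
from h import *
exec(open('ang.py').read().split('for nm')[0])
f=grab('side')
for h in(0,.003,.006):
  for nm,uv in(('or in',(282,248)),('or out',(282.4,251)),('red a',(282.2,253.7)),('red b',(284.5,250.7))):
    c,r=ray(f,*uv);p=c+r*((O+h*n-c)@n)/(r@n)-O-h*n
    print(h,nm,np.linalg.norm(p).round(4),(np.degrees(np.arctan2(p@up,-p@Y))%360).round(1))
E
```

```text
0 or in 0.0226 227.9
0 or out 0.0311 227.7
0 red a 0.0388 225.1
0 red b 0.0309 240.0
0.003 or in 0.0238 223.7
0.003 or out 0.0322 224.6
0.003 red a 0.04 222.7
0.003 red b 0.0316 236.5
0.006 or in 0.025 219.9
0.006 or out 0.0334 221.8
0.006 red a 0.0412 220.4
0.006 red b 0.0324 233.2
```

The side view puts the red zero mark at 225° and the pointer at 224–228°, resting against the red stop peg, so the knob is at zero. The arm is clear, so I'm handing in.

```bash
python3 -c "
from plant import manip
print(manip.hand_in())"
```

```text
the job is handed in; nothing more can be done
None
```

Both jobs are done and handed in at about 18 s, though the hand-in returned no verdict: the reset knob is back on its red zero stop, and the smallest brass mass lies on the steel one with its slot about 145° away from the steel slot.

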